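Unplug the clip light and hold it open over the recipe card

ROBOT

A 6-joint arm with a two-finger parallel gripper is mounted at the origin on the work surface. World frame = base frame: x ahead of the robot, y to its left, z up, the work surface at z = 0. Lengths are in mm, angles in degrees, forces in N, time in s.
With the tool pointing down it reaches from about 300 to 850 mm from the base axis. Payload 4.2 kg.
Tool frame: the origin (TCP) lies midway between the tips of the shut fingers; the grasp point (between the pads) lies 19 mm behind it (env.grip_point_offset is the distance from the TCP to the grasp point, in mm); z points along the fingers, x is the direction in which the jaws open and shut, and the axes are right-handed (so a half turn about z gives the same grasp; the last joint's range is limited). The gripper opens to 91 mm and grips with 3 to 60 N. Pads are 32 mm wide; open, the fingers measure 118 mm over their backs; the gripper's body (76 mm by 178 mm) begins 60 mm behind the grasp point.
Start: joints at [65.546, 18.312, 89.639, -0, 72.044, -1.146], TCP at [227.516, 528.091, 213.976] pointing down, gripper open.
Joint ranges: [-177.97, 177.97], [-48.28, 115.42], [12.27, 149.76], [-77.06, 257.06], [2.81, 150.46], [-146.56, 146.56]. Speed limits (degrees/s): [147.25, 147.25, 180, 180, 180, 180].

INTERFACE

Orientations are given as [roll, pitch, yaw] about the fixed x, y, z axes, in that order (R = Rz(yaw) Ry(pitch) Rx(roll)).
In Python, from workcell import env gives the robot as it stands.
- The arm moves only by the shell command python3 -m pendant 'ROWS' [FORCE]. ROWS is JSON, a list of rows, each an object with "xyz": the shift along the tool's x, y, z in m, a list of three; "roll": the turn about the tool's z in degrees; "jaw": the closure, from 0 (fully open) to 1 (shut). A call has exactly 8 rows; each row is the pose to reach, as a shift and turn from the pose commanded when the call began, along the tool's axes at that moment; what a row does not reach only later rows make up. A row lasts 1/8 s, in which the tool goes at most 62.5 mm and 10.7 degrees, less where a joint would pass 70% of its speed; a pose out of reach is approached as far as the arm can. A call with a gripper value outside its range is refused whole. The fingers move at their own pace and stop on an object; FORCE is the grip in N (left out, the last holds). Time passes only in rows, so rows that repeat a pose let the fingers close, or fill a call up. It gives the time, the measured TCP pose, the force and the opening at its end, in the units of the state.
- env.state(): the state, without advancing time (a new reading comes with each control period).
- env.grab_frame(name): name is "scene" or "side" or "wrist"; returns (picture, depth): 384x512x3 uint8, blue, green, red; 384x512 float32, mm along the optical axis (not along the pixel's ray), 0 where there is no reading.
- env.camera_params(name): a dict with "camera_matrix" (3x3 intrinsics, pixels), "D" ([k1, k2, p1, p2, k3] as OpenCV has them; the pictures are not rectified), "cam_to_world" (4x4, takes a point from camera to world coordinates); the wrist camera has in their place "hand_eye" (4x4, takes a point from camera to tool coordinates, whose origin is the TCP and whose axes are the tool frame's). Camera axes: x right, y up, looking along -z (the intrinsics and any distortion apply to the point x, -y, -z); pixel columns grow to the right and rows downward; lengths in mm; the calibration is good to about 2 mm. A picture is of the moment at which its call begins: read the wrist's pose just before it. camera_params takes no time and is no camera call.
- env.job_done(): hands the job in, once; it reports no verdict.
The state is a dict: "time_s": time; "qpos": joint angles; "qvel": joint speeds; "effort": joint torques, N m; "ee_pos": TCP position; "ee_rot": TCP orientation; "force": force on the tool from outside, world axes, zero at the start; "torque": the same for the moment, N m; "gripper_width": finger opening in mm.
Only numpy, scipy, OpenCV 4.12 (cv2) and the standard library are available. Lean on these libraries where they do the work, as an engineer would, in place of code of your own. Each camera call takes 0.05 s, during which the arm holds its last target. There are 200 camera calls.

TASK

Pull the orange clip light out of its charger socket, squeeze it wide open and bring it down astride the middle of the recipe card's top edge, jaws parallel to the card and reaching about half their depth below the edge. Finish still holding it there, wide open and upright, with the card centred between the jaws and the clip neither touching nor resting on the card, so that a photo can be slipped in beside the card. Do not bump the card, and leave the other things in the recess where they stand.

Things in the scene. Friction and masses are not known exactly. Their poses are not given: they have to be found in the camera images.
- clip_grip (a point): Grip point of the clip light (jaws down, tails up), midway between its orange squeeze tails. x along the hinge line to the plug tongue, y across the tails (squeeze direction), z up. Tails: plates 32 mm wide (x), 34 mm long, rising from the hinge line 22 mm below to about 10 mm above this point, 42 mm over their tops closed, 17 mm when squeezed fully (upright, parallel).
- clip_mouth (a point): Midway between the rubber lips of the two jaws, 56 mm below clip_grip, same axes (fixed to the clip's body, does not move as the jaws open). Lips: bars 32 mm long (x), 6 mm thick; fully open the free gap is 24 mm, closed 0.5 mm. The clip's body ends 29 mm above this point, so a card edge can enter up to there.
- jaw_left (a joint): Opening angle of the jaw on the clip's +y side: 0 closed, 0.36 rad fully open (stop). Sprung shut: squeezing the tails takes about 3 N to start, 8 to 10 N to open fully; a 20 N grip holds it at the stop. The clip may be squeezed open while still in its charger.
- jaw_right (a joint): Opening angle of the jaw on the clip's -y side: 0 closed, 0.36 rad fully open; moves together with jaw_left
- dock_seat (a point): Hinge-line middle of the plugged-in clip, 44 mm above the table, on the fixed charger. x points into the socket, z up; the clip starts plugged in with its axes along these. The tongue sits 16 mm deep under a sprung roller that snaps over a ridge: pull level along -x with some 5 to 10 N; clear after 20 mm; it cannot be lifted or tilted out.
- dock: The fixed charger: origin on the table under dock_seat, same axes. Black base plate 70 mm wide, 8 mm thick, from 55 mm behind (-x) to 71 mm ahead of the origin; white socket tower 29 mm wide, 62 mm high, from 30 to 72 mm ahead.
- card_top (a point): Middle of the top edge of the stiff blue recipe card, 125 mm above the table. Frame: x along the edge, y across the card, z up. The card is 120 mm long, 3 mm thick and stands 101 mm out of a fixed wooden stand 130 x 70 x 24 mm.
- stand: The fixed stand together with its card; origin at the underside centre, on the table, below card_top, same axes.
- cliplight: The clip light with its jaws; origin at the middle of the hinge line, 22 mm below clip_grip, same axes. Body between the tails 40 x 10 x 10 mm; yellow lamp 8 mm long at its -x end; steel plug tongue at its +x end 26 mm long, 10 wide, 6 thick, level with the hinge line. About 70 g.
- tiffin: Fixed steel tiffin box with hinged lid, 120 x 170 mm, 100 mm high to the knob's top; origin at underside centre. Leave alone.
- silicone_lid: Loose green hard silicone lid, 90 mm across, 26 mm high at its knob; origin at underside centre. Leave alone.
- canister_a: Loose aluminium canister, 88 mm across, 132 mm high; origin at underside centre. Leave alone.
- canister_b: Loose aluminium canister, 76 mm across, 112 mm high; origin at underside centre. Leave alone.
- spoon_holder: Loose blue ceramic spoon holder, 90 mm across, 110 mm high, with spoons standing in it to 185 mm; origin at underside centre. Leave alone.
Mind the look-alikes: they are no part of the job. What is shaped like the dock but purple is not meant. There is more than one size of the cliplight; the one meant has the size given above.

How it is judged (in metres and radians):
On the way, in this order (a step that is already met when the one before it is completed fails the run):
1. the clip light is pulled out of its charger socket and is in the gripper (distance between cliplight and dock_seat above 0.022 m and contact force between the fingers and cliplight above 1 N), for 0.1 s.
2. the clip, wide open, is astride the card's top edge (x of clip_mouth in the frame of card_top between -0.03 and 0.03 m and y of clip_mouth in the frame of card_top between -0.007 and 0.007 m and z of clip_mouth in the frame of card_top between -0.026 and -0.006 m and value of joint each of jaw_left, jaw_right above 0.27 rad and angle between the x axis of clip_mouth and the x axis of card_top, either way round below 0.2 rad and angle between clip_mouth's own z axis and vertical below 0.2 rad and contact force between cliplight and stand below 0.3 N and contact force between the fingers and cliplight above 2 N), for 0.3 s.
At the end, for the whole second after the job is handed in: In the fingers (over 2 N), still; both jaws past 0.27 rad; clip_mouth 6-26 mm below card_top, within 7 mm of the card plane and 30 mm of the edge's middle; clip x along the edge within 0.2 rad, upright within 0.2 rad; under 0.3 N on card or stand (all of step 2 and linear speed of cliplight below 0.03 m/s); the arm keeps its last pose, push and grip.
It fails at once if the clip or the arm bumps the card or its stand (over 5 N) (contact force between any of cliplight, the arm, the fingers and stand above 5 N).
It fails at once if a canister, the green lid or the spoon holder is pushed away (over 20 mm) or knocked over (distance of any of silicone_lid, canister_a, canister_b, spoon_holder from where it was at the start of the episode above 0.02 m or angle between any of silicone_lid, canister_a, canister_b, spoon_holder's own z axis and vertical above 0.3 rad).
It fails at once if the tiffin box is bumped (over 5 N) (contact force between any of the arm, the fingers, cliplight and tiffin above 5 N).
It also fails if it takes over 43 s, if anything falls off the work surface, if the arm or the gripper's body presses on something with over 40 N, if the wrist force passes 120 N, or if a joint passes its speed limit or range.

## Working session

There is one attempt and no reset: what is moved stays moved. The work goes in short steps, Python scripts to look and compute and a shell command to move; the robot and the scene stay as the last step left them, time stands still between calls to the robot, and variables do not carry over. Pictures are saved under pics/ and viewed, about 8 in all and at most 12, crops included, and the job is handed in when it is done.

```bash
ls; mkdir -p pics; cat > h.py <<'E'
import numpy as np,cv2
from scipy.spatial.transform import Rotation as R
from workcell import env
def T(st):
    m=np.eye(4); m[:3,:3]=R.from_euler('xyz',st['ee_rot'],degrees=True).as_matrix(); m[:3,3]=st['ee_pos']; return m
def grab(n):
    st=env.state(); p=env.camera_params(n); im,d=env.grab_frame(n)
    M=np.array(p['cam_to_world']) if n!='wrist' else T(st)@np.array(p['hand_eye'])
    np.savez(f'{n}.npz',im=im,d=d,M=M,K=p['camera_matrix'],D=p['D']); return im,d
def cloud(n):
    z=np.load(f'{n}.npz'); d=z['d'].astype(float); h,w=d.shape
    u,v=np.meshgrid(np.arange(w),np.arange(h))
    q=cv2.undistortPoints(np.stack([u.ravel(),v.ravel()],1).astype(np.float64)[:,None],z['K'],z['D'])[:,0].reshape(h,w,2)
    P=np.stack([q[...,0]*d,-q[...,1]*d,-d],-1)@z['M'][:3,:3].T+z['M'][:3,3]
    P[d<=0]=np.nan; return z['im'],P
E
python3 - <<'E'
from h import *
print(env.state(), env.grip_point_offset)
a=grab('scene')[0]; b=grab('side')[0]; c=grab('wrist')[0]
cv2.imwrite('pics/1.png',cv2.resize(a,(800,600),interpolation=cv2.INTER_CUBIC));cv2.imwrite('pics/2.png',cv2.resize(b,(800,600),interpolation=cv2.INTER_CUBIC))
cv2.imwrite('pics/3.png',c)
E
```

```text
pics
{'time_s': 0.0, 'qpos': array([ 6.55461839e+01,  1.83526007e+01,  8.97065913e+01,  4.75206954e-04,
        7.20446931e+01, -1.14599466e+00]), 'qvel': array([-0.0493471 , -0.01043944, -0.06210842, -0.01451223, -0.04614056,
        0.03709471]), 'effort': array([ 4.55324707e-04, -4.12464416e+01, -2.31979984e+01,  7.26646115e-02,
        4.56305640e-02, -1.52197899e-04]), 'ee_pos': array([227.29647921, 527.61076093, 213.10941898]), 'ee_rot': array([-1.79997471e+02,  1.03855235e-01,  6.66920339e+01]), 'force': array([0.19514858, 0.67930084, 0.20920419]), 'torque': array([ 0.00187677,  0.01137174, -0.03825864]), 'gripper_width': 91.39525438863213} 18.8
```

View pics/1.png

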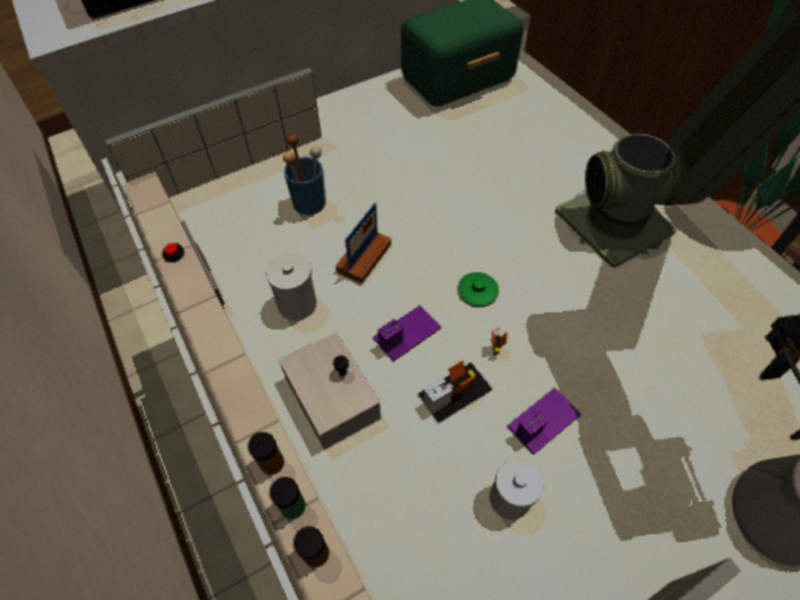

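View pics/2.png

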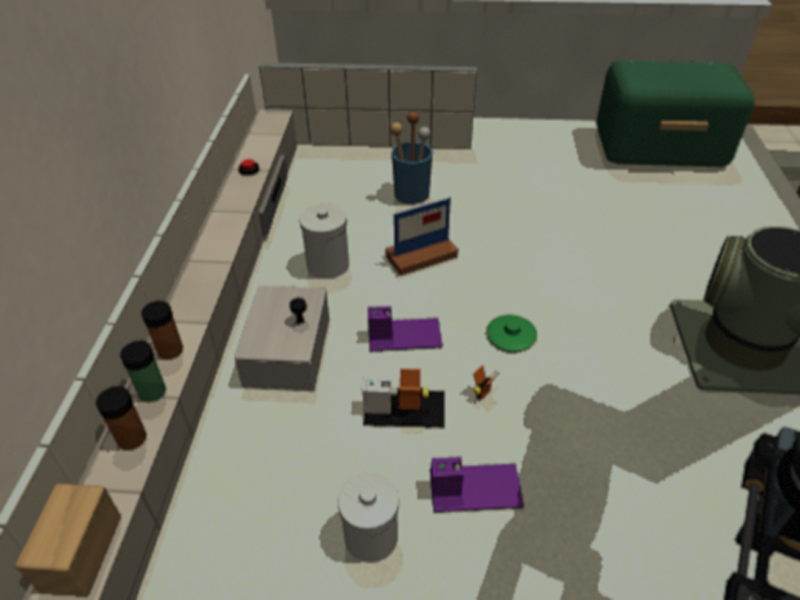

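Scene (800×600): the real clip (orange tails) is at (460,377) in the black dock with the white tower at (437,388). The blue card is at (362,235), a small look-alike clip at (498,342), and there are purple decoy docks. In the side view the clip is at (410,388), the card at (423,228) and the small clip at (482,382).

```bash
python3 - <<'E'
from h import *
def med(n,box,hsv_lo,hsv_hi,zr,name):
    im,P=cloud(n); hsv=cv2.cvtColor(im,cv2.COLOR_BGR2HSV)
    m=cv2.inRange(hsv,hsv_lo,hsv_hi)>0
    s=np.zeros_like(m); x0,y0,x1,y1=[int(t*.64) for t in box]; s[y0:y1,x0:x1]=1
    m&=s&(P[...,2]>zr[0])&(P[...,2]<zr[1])
    Q=P[m]
    if len(Q)<4: print(n,name,len(Q));return Q
    (c,wh,a)=cv2.minAreaRect(Q[:,:2].astype(np.float32))
    print(n,name,len(Q),'mean',Q.mean(0).round(1),'lo',np.percentile(Q,2,0).round(),'hi',np.percentile(Q,98,0).round(),'rect',np.round(c,1),np.round(wh),round(a,1))
    return Q
for n,clip,dock,card,tif,sm in (('scene',(440,350,490,400),(410,350,500,425),(325,195,400,285),(270,325,390,450),(485,322,512,362)),('side',(390,360,440,415),(355,365,450,430),(380,190,465,275),(230,280,335,390),(465,360,505,405))):
    med(n,clip,(3,150,60),(18,255,255),(20,100),'orange')
    med(n,dock,(0,0,90),(180,70,255),(30,90),'tower')
    med(n,dock,(0,0,0),(180,255,60),(2,14),'base')
    med(n,card,(95,120,30),(130,255,255),(30,140),'card blue')
    med(n,card,(0,0,0),(180,255,255),(60,140),'card all')
    med(n,card,(0,120,60),(18,255,255),(18,30),'stand')
    med(n,tif,(0,0,0),(180,255,255),(40,110),'tiffin')
    med(n,sm,(0,100,60),(30,255,255),(5,100),'small')
E
```

```text
scene orange 108 mean [564.2 163.4  61.3] lo [550. 151.  31.] hi [580. 189.  78.] rect [563.3 169.8] [41. 35.] 89.9
scene tower 138 mean [613.8 171.8  60.7] lo [584. 157.  46.] hi [635. 186.  66.] rect [592.4 169.9] [89. 31.] 7.0
scene base 433 mean [567.  184.6   8.7] lo [512. 140.   4.] hi [633. 205.  12.] rect [545.5 171.7] [179.  68.] 0.3
scene card blue 92 mean [ 566.3 -203.5   81.7] lo [ 519. -230.   39.] hi [ 611. -178.  128.] rect [ 564.9 -204.6] [111.   6.] 29.1
scene card all 317 mean [ 562.9 -205.4   96.9] lo [ 510. -236.   62.] hi [ 612. -178.  128.] rect [ 560.1 -207.4] [123.   7.] 29.9
scene stand 335 mean [ 562.8 -192.6   25. ] lo [ 500. -229.   21.] hi [ 626. -154.   29.] rect [ 561.8 -206.8] [130.  70.] 29.5
scene tiffin 2763 mean [788.   73.3  75.9] lo [644. -20.  46.] hi [902. 146. 102.] rect [766.9  60.3] [292. 176.] 2.5
scene small 68 mean [451.  137.8  37.6] lo [433. 121.  19.] hi [465. 152.  52.] rect [451.8 137. ] [35. 28.] 44.2
side orange 256 mean [563.2 171.8  54. ] lo [548. 155.  23.] hi [577. 192.  78.] rect [563.5 173.6] [31. 41.] 2.4
side tower 208 mean [612.3 173.5  59.6] lo [587. 158.  46.] hi [634. 188.  65.] rect [608.5 172.7] [53. 32.] 3.6
side base 717 mean [560.7 183.8   8.4] lo [512. 144.   5.] hi [628. 207.  12.] rect [572.3 173.5] [122.  68.] 1.3
side card blue 326 mean [ 565.8 -208.    64. ] lo [ 515. -311.   31.] hi [ 610. -177.  123.] rect [ 564.2 -285.6] [ 99. 222.] 1.5
side card all 658 mean [ 562.2 -205.6   94.9] lo [ 511. -236.   62.] hi [ 612. -177.  126.] rect [ 560.8 -206. ] [121.  11.] 30.3
side stand 359 mean [ 558.3 -188.7   24.1] lo [ 499. -228.   20.] hi [ 622. -150.   28.] rect [ 559.5 -200.8] [127.  67.] 26.5
side tiffin 2764 mean [779.1  78.2  71.6] lo [719. -24.  43.] hi [888. 147.  80.] rect [804.1  39.6] [171. 219.] 0.2
side small 123 mean [452.  136.3  34.8] lo [438. 120.  13.] hi [464. 153.  53.] rect [450.6 135.9] [29. 36.] 0.1
```

```bash
python3 - <<'E'
from h import *
for n in('scene','side'):
    im,P=cloud(n)
    for nm,(x,y) in {'scene':{'canA':(290,270),'canB':(518,480),'lid':(478,288),'holder':(305,172),'lamp':(471,375),'ptower':(390,330),'ptower2':(530,422)},'side':{'canA':(323,215),'canB':(368,496),'lid':(512,330),'holder':(411,150),'lamp':(425,393),'ptower':(380,315),'ptower2':(445,465)}}[n].items():
        print(n,nm,P[int(y*.64),int(x*.64)].round())
E
```

```text
scene canA [ 744. -163.  133.]
scene canB [608. 385. 110.]
scene lid [406.   4.  28.]
scene holder [ 578. -462.   69.]
scene lamp [544. 175.  51.]
scene ptower [626.  16.  60.]
scene ptower2 [512. 308.  63.]
side canA [ 742. -159.  133.]
side canB [602. 392. 113.]
side lid [397.   8.  24.]
side holder [ 596. -450.  101.]
side lamp [539. 176.  51.]
side ptower [622.  23.  63.]
side ptower2 [508. 308.  63.]
```

```bash
python3 -m pendant '[{"xyz":[-0.009,0.02,0],"roll":5,"jaw":0},{"xyz":[-0.029,0.067,0],"roll":15,"jaw":0},{"xyz":[-0.051,0.118,0],"roll":25,"jaw":0},{"xyz":[-0.073,0.169,0],"roll":35,"jaw":0},{"xyz":[-0.094,0.219,0],"roll":45,"jaw":0},{"xyz":[-0.116,0.27,0],"roll":55,"jaw":0},{"xyz":[-0.135,0.313,0],"roll":65,"jaw":0},{"xyz":[-0.145,0.337,0],"roll":75,"jaw":0}]' 20
cat >> h.py <<'E'
def delta(p,yaw):
    st=env.state(); m=T(st); d=(np.array(p)-m[:3,3])@m[:3,:3]
    print('tcp',m[:3,3].round(1),'rot',np.round(st['ee_rot'],2),'delta tool mm',d.round(1),'roll',round(-((yaw-st['ee_rot'][2]+180)%360-180),2),'F',st['force'].round(2),'w',round(st['gripper_width'],1),'t',st['time_s'])
E
python3 -c "
from h import *
delta((558,172.5,190),-87.5); print(np.round(env.camera_params('wrist')['hand_eye'],2),env.state()['qpos'])"
```

```text
time_s: 1.15
ee_pos: [480.9, 259.6, 213.6]
ee_rot: [180.0, 0.0, -8.8]
force: [0.6, 0.4, -0.4]
gripper_width: 90.9
tcp [480.9 259.6 213.6] rot [ 1.7997e+02  1.0000e-02 -8.7700e+00] delta tool mm [89.5 74.3 23.7] roll 78.73 F [ 0.64  0.38 -0.39] w 90.9 t 1.15
[[   1.      0.      0.     -0.3 ]
 [   0.     -0.96   -0.27  -77.21]
 [  -0.      0.27   -0.96 -170.18]
 [   0.      0.      0.      1.  ]] [ 2.71646096e+01  1.57678115e+01  9.33710621e+01 -1.61370983e-02
  7.08851738e+01  3.59349503e+01]
```

```bash
python3 -m pendant '[{"xyz":[0.02,0.015,0.004],"roll":10,"jaw":0},{"xyz":[0.04,0.032,0.01],"roll":20,"jaw":0},{"xyz":[0.06,0.05,0.016],"roll":30,"jaw":0},{"xyz":[0.08,0.065,0.022],"roll":40,"jaw":0},{"xyz":[0.0895,0.0743,0.0237],"roll":50,"jaw":0},{"xyz":[0.0895,0.0743,0.0237],"roll":60,"jaw":0},{"xyz":[0.0895,0.0743,0.0237],"roll":70,"jaw":0},{"xyz":[0.0895,0.0743,0.0237],"roll":78.7,"jaw":0}]'
python3 - <<'E'
from h import *
c=grab('wrist')[0]; cv2.imwrite('pics/3.png',c)
delta((563.5,172.5,47),-87.5)
im,P=cloud('wrist'); hsv=cv2.cvtColor(im,cv2.COLOR_BGR2HSV)
x,y,z=np.moveaxis(P,-1,0); near=(abs(x-570)<110)&(abs(y-172)<60)
def rep(m,nm):
    Q=P[m]; r=cv2.minAreaRect(Q[:,:2].astype(np.float32)); print(nm,len(Q),Q.mean(0).round(1),np.percentile(Q,1,0).round(1),np.percentile(Q,99,0).round(1),np.round(r[0],1),np.round(r[1],1),round(r[2],2))
o=cv2.inRange(hsv,(3,130,50),(18,255,255))>0
rep(near&o&(z>30)&(z<90),'orange'); rep(near&o&(z>66)&(z<90),'tail tops')
rep(near&~o&(x>585)&(z>55)&(z<75),'tower top')
rep(near&(hsv[...,2]<70)&(z>3)&(z<14),'base')
E
```

```text
time_s: 2.15
ee_pos: [557.3, 175.0, 189.9]
ee_rot: [180.0, -0.0, -87.3]
force: [-0.9, -0.7, -0.1]
gripper_width: 91.0
tcp [557.3 175.  189.9] rot [ 1.7996e+02 -1.0000e-02 -8.7480e+01] delta tool mm [  2.7  -6.2 142.9] roll 0.02 F [0.15 1.37 0.43] w 91.0 t 2.2
orange 905 [565.1 169.7  62.9] [548.8 152.3  41.2] [580.9 192.5  76.6] [520.9 167.6] [123.1  42.7] 6.59
tail tops 415 [564.7 169.5  73.1] [548.8 152.1  66.5] [581.  192.6  76.9] [564.6 172.5] [32.1 40.8] 1.84
tower top 1202 [617.8 173.7  60.9] [595.6 159.6  57.2] [636.4 187.9  63. ] [615.7 173.8] [41.8 29.1] 1.42
base 753 [572.6 150.7   7.4] [514.5 137.4   5.7] [633.  190.9   9.2] [573.2 171.6] [122.7  67.4] 1.84
```

View pics/3.png

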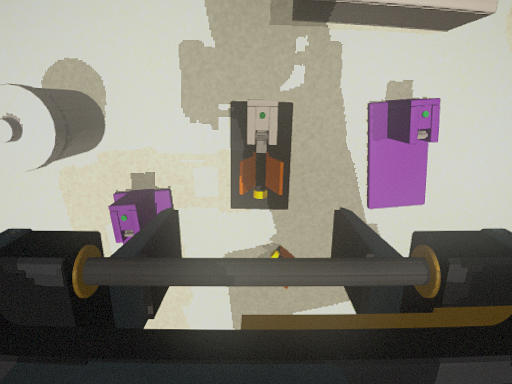

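The wrist view shows the clip between its tower (262,120) and lamp (260,194). The tail tops and the tower agree on centre (564.7, 172.4) and yaw 1.7°. I'll descend now.

```bash
python3 -m pendant '[{"xyz":[0.002,-0.004,0.015],"roll":0.8,"jaw":0},{"xyz":[0.0027,-0.007,0.04],"roll":0.8,"jaw":0},{"xyz":[0.0027,-0.0075,0.065],"roll":0.8,"jaw":0},{"xyz":[0.0027,-0.0075,0.09],"roll":0.8,"jaw":0},{"xyz":[0.0027,-0.0075,0.105],"roll":0.8,"jaw":0},{"xyz":[0.0027,-0.0075,0.11],"roll":0.8,"jaw":0},{"xyz":[0.0027,-0.0075,0.11],"roll":0.8,"jaw":0},{"xyz":[0.0027,-0.0075,0.11],"roll":0.8,"jaw":0}]'
python3 -c "
from h import *
delta((564.7,172.4,47.2),-88.3)"
```

```text
time_s: 3.2
ee_pos: [565.8, 173.1, 81.2]
ee_rot: [-179.9, 0.0, -87.8]
force: [-1.1, -0.4, 0.2]
gripper_width: 91.4
tcp [565.8 173.1  81.2] rot [-1.7989e+02  3.0000e-02 -8.7790e+01] delta tool mm [ 0.6  1.2 34. ] roll 0.51 F [-1.06 -0.43  0.21] w 91.4 t 3.2
```

```bash
python3 -m pendant '[{"xyz":[0.0005,0.001,0.01],"roll":0.4,"jaw":0},{"xyz":[0.0005,0.001,0.022],"roll":0.4,"jaw":0},{"xyz":[0.0005,0.001,0.0335],"roll":0.4,"jaw":0},{"xyz":[0.0005,0.001,0.0335],"roll":0.4,"jaw":0},{"xyz":[0.0005,0.001,0.0335],"roll":0.4,"jaw":0.4},{"xyz":[0.0005,0.001,0.0335],"roll":0.4,"jaw":0.7},{"xyz":[0.0005,0.001,0.0335],"roll":0.4,"jaw":1},{"xyz":[0.0005,0.001,0.0335],"roll":0.4,"jaw":1}]' 22
python3 -c "
from h import *
delta((564.7,172.4,47.2),-88.3)"
```

```text
time_s: 4.2
ee_pos: [564.2, 172.3, 47.0]
ee_rot: [-180.0, 0.0, -88.2]
force: [0.1, 0.4, -0.4]
gripper_width: 54.6
tcp [564.2 172.3  47. ] rot [-1.7997e+02  1.0000e-02 -8.8210e+01] delta tool mm [-0.1 -0.5 -0.2] roll 0.09 F [ 0.07  0.37 -0.45] w 54.6 t 4.2
```

```bash
python3 -m pendant '[{"xyz":[0,0,0],"roll":0,"jaw":1},{"xyz":[0,0,0],"roll":0,"jaw":1},{"xyz":[0,0,0],"roll":0,"jaw":1},{"xyz":[0,0,0],"roll":0,"jaw":1},{"xyz":[0,0,0],"roll":0,"jaw":1},{"xyz":[0,0,0],"roll":0,"jaw":1},{"xyz":[0,0,0],"roll":0,"jaw":1},{"xyz":[0,0,0],"roll":0,"jaw":1}]' 22
python3 - <<'E'
from h import *
delta((564.2,172.3,47.2),-88.3)
c=grab('wrist')[0]; s=grab('side')[0][190:300,190:320]
cv2.imwrite('pics/4.png',np.hstack([cv2.resize(c,(480,360)),cv2.resize(s,(320,360))]))
E
```

```text
time_s: 5.2
ee_pos: [564.5, 172.1, 47.5]
ee_rot: [-179.9, -0.0, -88.2]
force: [-1.0, -1.2, 6.3]
gripper_width: 16.6
tcp [564.5 172.1  47.5] rot [-179.93   -0.    -88.22] delta tool mm [-0.2  0.3  0.3] roll 0.08 F [-1.   -1.18  6.26] w 16.6 t 5.2
```

View pics/4.png

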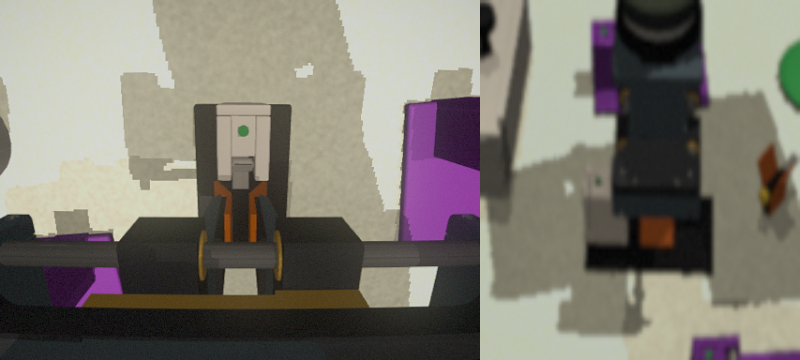

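The opening of 16.6 mm means the clip is fully squeezed; the wrist view shows the tails held between the pads at (242,212). Next I pull level along tool +y.

```bash
python3 -m pendant '[{"xyz":[0,0.003,0],"roll":0,"jaw":1},{"xyz":[0,0.007,0],"roll":0,"jaw":1},{"xyz":[0,0.012,0],"roll":0,"jaw":1},{"xyz":[0,0.018,0],"roll":0,"jaw":1},{"xyz":[0,0.024,0],"roll":0,"jaw":1},{"xyz":[0,0.03,0],"roll":0,"jaw":1},{"xyz":[0,0.032,0],"roll":0,"jaw":1},{"xyz":[0,0.032,0],"roll":0,"jaw":1}]' 30
python3 - <<'E'
from h import *
delta((564.2,172.3,47.2),-88.3)
c=grab('wrist')[0]; cv2.imwrite('pics/5.png',c[80:,150:370])
E
```

```text
time_s: 6.3
ee_pos: [531.3, 171.4, 46.7]
ee_rot: [179.9, 0.0, -88.2]
force: [-1.0, 0.1, 3.0]
gripper_width: 16.5
tcp [531.3 171.4  46.7] rot [ 1.7992e+02  1.0000e-02 -8.8210e+01] delta tool mm [  0.2 -32.9  -0.6] roll 0.09 F [-1.01  0.13  3.03] w 16.5 t 6.3
```

View pics/5.png

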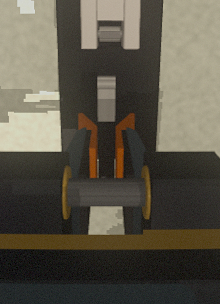

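The clip is out: the tongue tip at (105,78) in the crop is well clear of the tower edge at (110,42). Next I lift and move toward the card.

```bash
python3 -m pendant '[{"xyz":[0,0.003,-0.008],"roll":0,"jaw":1},{"xyz":[0,0.003,-0.03],"roll":0,"jaw":1},{"xyz":[0,0.003,-0.06],"roll":0,"jaw":1},{"xyz":[0,0.003,-0.09],"roll":0,"jaw":1},{"xyz":[0.01,0.003,-0.12],"roll":0,"jaw":1},{"xyz":[0.03,0.002,-0.145],"roll":-3,"jaw":1},{"xyz":[0.06,0,-0.16],"roll":-6,"jaw":1},{"xyz":[0.1,-0.004,-0.168],"roll":-10,"jaw":1}]'
python3 - <<'E'
from h import *
delta((561,-206.5,218),-60.2)
E
```

```text
time_s: 7.35
ee_pos: [538.7, 71.0, 215.5]
ee_rot: [180.0, 0.0, -78.0]
force: [-0.4, 0.5, -1.4]
gripper_width: 16.6
tcp [538.7  71.  215.5] rot [ 1.7998e+02  1.0000e-02 -7.8000e+01] delta tool mm [276.1  35.9  -2.5] roll -17.8 F [-0.41  0.51 -1.44] w 16.6 t 7.35
```

```bash
python3 -m pendant '[{"xyz":[0.04,0.005,-0.001],"roll":-3,"jaw":1},{"xyz":[0.09,0.012,-0.002],"roll":-6,"jaw":1},{"xyz":[0.14,0.018,-0.0025],"roll":-9,"jaw":1},{"xyz":[0.19,0.024,-0.0025],"roll":-12,"jaw":1},{"xyz":[0.23,0.03,-0.0025],"roll":-15,"jaw":1},{"xyz":[0.26,0.034,-0.0025],"roll":-17.8,"jaw":1},{"xyz":[0.276,0.036,-0.0025],"roll":-17.8,"jaw":1},{"xyz":[0.276,0.036,-0.0025],"roll":-17.8,"jaw":1}]'
python3 - <<'E'
from h import *
delta((561,-206.5,218),-60.2)
c=grab('wrist')[0]; s=grab('side')[0]
cv2.imwrite('pics/6.png',np.hstack([c[:,130:400],cv2.resize(s[50:210,200:340],(336,384))]))
st=env.state()
for n in('wrist','side','scene'):
    if n=='scene': grab(n)
    im,P=cloud(n); hsv=cv2.cvtColor(im,cv2.COLOR_BGR2HSV); x,y,z=np.moveaxis(P,-1,0)
    near=(abs(x-561)<75)&(abs(y+206)<50)
    for nm,m in(('card',near&(z>60)&(z<132)),('cardtop',near&(z>118)&(z<132)),('orange',near&(z>175)&(z<255)&(cv2.inRange(hsv,(3,130,50),(18,255,255))>0)),('stand',near&(z>18)&(z<30))):
        Q=P[m]
        if len(Q)<5: print(n,nm,len(Q)); continue
        r=cv2.minAreaRect(Q[:,:2].astype(np.float32)); print(n,nm,len(Q),Q.mean(0).round(1),np.percentile(Q,2,0).round(1),np.percentile(Q,98,0).round(1),np.round(r[0],1),np.round(r[1],1),round(r[2],2))
E
```

```text
time_s: 8.35
ee_pos: [560.0, -206.3, 216.8]
ee_rot: [180.0, 0.1, -60.5]
force: [0.4, 0.3, -0.7]
gripper_width: 16.2
tcp [ 560.  -206.3  216.8] rot [ 1.7997e+02  8.0000e-02 -6.0520e+01] delta tool mm [ 0.7 -0.8 -1.2] roll -0.32 F [ 0.42  0.28 -0.73] w 16.2 t 8.35
wrist card 170 [ 601.9 -184.1  117.9] [ 586.  -192.1   70.9] [ 615.2 -176.2  125.9] [ 598.4 -186. ] [38.1  3.4] 29.6
wrist cardtop 134 [ 602.2 -184.3  124.6] [ 590.3 -191.5  123.3] [ 614.4 -176.8  125.9] [ 602.5 -184.1] [28.7  2.6] 29.54
wrist orange 1036 [ 570.6 -198.4  227.4] [ 556.8 -213.   187.5] [ 580.9 -182.7  248.2] [ 572.1 -194.3] [41.4 35.2] 66.71
wrist stand 3924 [ 579.8 -199.    23.4] [ 524.3 -244.3   21.3] [ 626.9 -159.5   25.1] [ 570.4 -202.3] [111.9  70. ] 29.87
side card 666 [ 562.5 -205.3   94.9] [ 511.4 -235.5   61.9] [ 612.4 -175.9  126.2] [ 561.8 -205.3] [122.2  10.8] 30.23
side cardtop 106 [ 561.9 -205.8  122.9] [ 509.8 -234.2  118.1] [ 611.9 -177.6  127.7] [ 561.1 -206. ] [118.9  10. ] 31.26
side orange 149 [ 559.6 -194.4  207.2] [ 542.6 -211.   186.9] [ 576.9 -180.7  245.2] [ 559.8 -201.5] [31.5 41.3] 29.05
side stand 415 [ 558.5 -192.5   24.4] [ 498.6 -230.9   18.4] [ 626.9 -159.3   28.8] [ 559.3 -194.9] [137.9  62.8] 14.45
scene card 317 [ 563.  -205.2   97.1] [ 509.4 -237.2   62.5] [ 612.3 -178.1  127.8] [ 559.9 -207.6] [123.4   6.9] 30.7
scene cardtop 70 [ 564.3 -205.4  123.5] [ 510.9 -237.1  118.4] [ 612.4 -179.5  128.7] [ 561.1 -207.8] [121.6   5.4] 30.79
scene orange 68 [ 559.9 -196.   213.9] [ 542.8 -209.1  190.5] [ 576.  -181.9  249.1] [ 559.6 -199.7] [30.5 29.5] 29.47
scene stand 381 [ 563.4 -193.9   24.8] [ 496.7 -230.5   19.8] [ 626.4 -159.7   29. ] [ 560.7 -206.1] [133.8  69.7] 27.77
```

View pics/6.png

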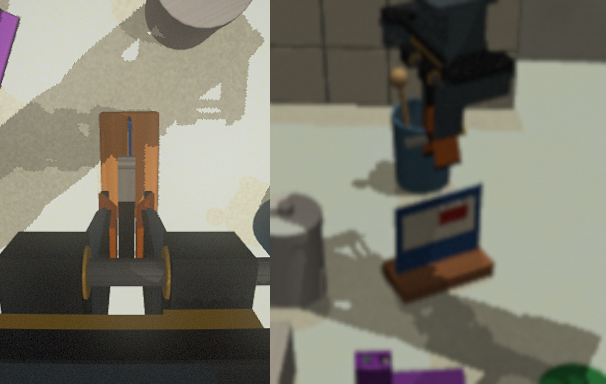

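Wrist view: the card edge at (129,135) lines up with the plug tongue (127,180) and runs parallel to it. I'll check the clip's pose in the tool frame, meaning tilt and centring.

```bash
python3 - <<'E'
from h import *
grab('wrist'); st=env.state(); m=T(st); im,P=cloud('wrist')
Q=(P-m[:3,3])@m[:3,:3]; x,y,z=np.moveaxis(Q,-1,0); print(np.load('wrist.npz')['K'])
hsv=cv2.cvtColor(im,cv2.COLOR_BGR2HSV); o=cv2.inRange(hsv,(3,130,50),(18,255,255))>0
def rep(mm,n):
    q=Q[mm]; print(n,len(q),'mean',q.mean(0).round(2),'p2',np.percentile(q,2,0).round(1),'p98',np.percentile(q,98,0).round(1))
t=(abs(x)<8)&(z>-12)&(z<12)&(y<-22)&(y>-55)&~o
rep(t,'tongue'); q=Q[t]; print('tongue slope dz/dy deg',np.degrees(np.arctan(np.polyfit(q[:,1],q[:,2],1)[0])),'dx/dy',np.degrees(np.arctan(np.polyfit(q[:,1],q[:,0],1)[0])))
rep(o&(z>-40)&(z<30),'orange'); rep(o&(z>-40)&(z<30)&(x>0),'orange+'); rep(o&(z>-40)&(z<30)&(x<0),'orange-')
c=(abs(x)<15)&(z>85)&(z<100); rep(c,'cardtop'); q=Q[c]; print(np.polyfit(q[:,1],q[:,0],1))
rep((abs(x)<30)&(z>12)&(z<60)&(y<0),'lips?')
for r in range(190,260,6): print(r,[(int(u),*np.round(Q[r,u],0).astype(int)) for u in range(225,295,5) if np.isfinite(Q[r,u,0]) and Q[r,u,2]<70][:14])
E
```

```text
[[308.7095492    0.         255.9691087 ]
 [  0.         308.7095492  189.32031912]
 [  0.           0.           1.        ]]
tongue 792 mean [ -1.53 -35.42   1.14] p2 [ -6.4 -47.4  -1. ] p98 [  3.3 -22.6   3.5]
tongue slope dz/dy deg 1.4135313772480524 dx/dy 0.4950370857918251
orange 1051 mean [ -1.68 -13.08 -10.42] p2 [-18.7 -18.  -31.4] p98 [15.3 -0.5 28.6]
orange+ 511 mean [  7.06 -13.34 -11.8 ] p2 [  3.8 -17.8 -35.5] p98 [16.2 -2.1 28.5]
orange- 540 mean [ -9.95 -12.83  -9.12] p2 [-19.5 -20.1 -30.7] p98 [-6.6  3.4 28.5]
cardtop 134 mean [  2.53 -47.64  92.9 ] p2 [  1.2 -61.4  91.6] p98 [  3.8 -33.5  94.8]
[2.18349088e-04 2.53868643e+00]
lips? 361 mean [ -1.96 -14.84  25.57] p2 [-20.6 -17.5  12.8] p98 [17.2 -7.5 37.6]
190 [(250, np.int64(-5), np.int64(-28), np.int64(2)), (255, np.int64(-2), np.int64(-28), np.int64(2)), (260, np.int64(1), np.int64(-28), np.int64(1))]
196 [(230, np.int64(-19), np.int64(-17), np.int64(26)), (235, np.int64(-15), np.int64(-17), np.int64(25)), (250, np.int64(-5), np.int64(-25), np.int64(1)), (255, np.int64(-2), np.int64(-24), np.int64(2)), (260, np.in
[... 6033 characters left out ...]
6 [(225, np.int64(-14), np.int64(-18), np.int64(-59)), (230, np.int64(-12), np.int64(-16), np.int64(-55)), (235, np.int64(-10), np.int64(-15), np.int64(-54)), (240, np.int64(-9), np.int64(-2), np.int64(-30)), (245, np.int64(-7), np.int64(0), np.int64(-25)), (250, np.int64(-5), np.int64(13), np.int64(0)), (255, np.int64(-2), np.int64(12), np.int64(-2)), (260, np.int64(1), np.int64(13), np.int64(-1)), (265, np.int64(4), np.int64(8), np.int64(-9)), (270, np.int64(6), np.int64(-2), np.int64(-29)), (275, np.int64(7), np.int64(-14), np.int64(-52)), (280, np.int64(9), np.int64(-16), np.int64(-55)), (285, np.int64(10), np.int64(-18), np.int64(-59)), (290, np.int64(12), np.int64(-18), np.int64(-60))]
```

The clip is centred at tool x ≈ -1.6 and the card at +2.5, so I shift +4.2 mm. The tilt is about 1.4°, which is fine. I'll lower to just above the card and recheck.

```bash
python3 -m pendant '[{"xyz":[0.001,0,0],"roll":0,"jaw":1},{"xyz":[0.003,0,0.006],"roll":0,"jaw":1},{"xyz":[0.0042,0,0.018],"roll":0,"jaw":1},{"xyz":[0.0042,0,0.03],"roll":0,"jaw":1},{"xyz":[0.0042,0,0.04],"roll":0,"jaw":1},{"xyz":[0.0042,0,0.045],"roll":0,"jaw":1},{"xyz":[0.0042,0,0.045],"roll":0,"jaw":1},{"xyz":[0.0042,0,0.045],"roll":0,"jaw":1}]'
cat > chk.py <<'E'
from h import *
import sys
grab('wrist'); st=env.state(); m=T(st); im,P=cloud('wrist'); delta((561.2,-206.7,146.2),-60.3)
Q=(P-m[:3,3])@m[:3,:3]; x,y,z=np.moveaxis(Q,-1,0); zc=m[2,3]-125
o=cv2.inRange(cv2.cvtColor(im,cv2.COLOR_BGR2HSV),(3,130,50),(18,255,255))>0
c=(abs(x)<12)&(abs(z-zc)<4)&(y<-50)&(y>-66) if zc<35 else (abs(x)<12)&(abs(z-zc)<5)&(y<-30)
q=Q[c]; print('card n',len(q),q.mean(0).round(2),np.ptp(q,0).round(1),np.polyfit(q[:,1],q[:,0],1).round(3))
t=Q[(abs(x)<8)&(abs(z)<6)&(y<-22)&(y>-46)&~o]; print('tongue',np.median(t,0).round(2),(np.percentile(t[:,0],[2,98]).mean()).round(2))
l=Q[(abs(x)<30)&(z>12)&(z<45)&(y<-5)&(y>-22)]; print('lips',len(l),np.percentile(l[:,0],[1,99]).round(1))
a=im[60:300,150:360]; s=grab('side')[0][60:200,210:340]
cv2.imwrite(sys.argv[1],np.hstack([cv2.resize(a,(420,480)),cv2.resize(s,(380,480))]))
E
python3 chk.py pics/7.png
```

```text
time_s: 9.55
ee_pos: [562.8, -209.8, 172.6]
ee_rot: [-180.0, -0.0, -60.4]
force: [1.2, -0.3, -1.7]
gripper_width: 16.5
tcp [ 562.8 -209.8  172.7] rot [-1.7996e+02 -4.0000e-02 -6.0410e+01] delta tool mm [-3.5 -0.1 26.5] roll -0.11 F [-0.47  0.09 -0.99] w 16.6 t 9.6
card n 123 [ -3.02 -51.41  48.42] [ 2.2 20.8  5.5] [-0.005 -3.281]
tongue [ -1.31 -34.27   1.17] -1.57
lips 358 [-20.6  17.3]
```

View pics/7.png

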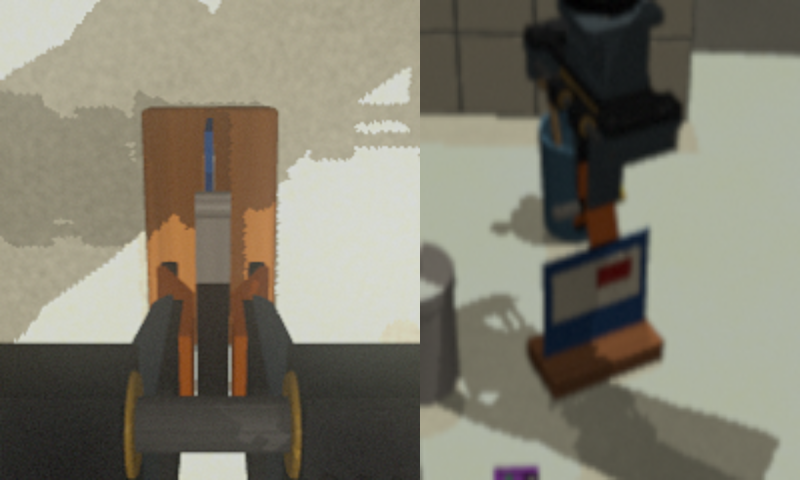

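Wrist crop: the card edge at (209,155) is just left of the tongue centre (213,235), i.e. about -1.3 mm. I correct that and lower slowly astride the card.

```bash
python3 -m pendant '[{"xyz":[-0.0012,0,0.001],"roll":0,"jaw":1},{"xyz":[-0.0012,0,0.004],"roll":0,"jaw":1},{"xyz":[-0.0012,0,0.01],"roll":0,"jaw":1},{"xyz":[-0.0012,0,0.016],"roll":0,"jaw":1},{"xyz":[-0.0012,0,0.022],"roll":0,"jaw":1},{"xyz":[-0.0012,0,0.0255],"roll":0,"jaw":1},{"xyz":[-0.0012,0,0.0265],"roll":0,"jaw":1},{"xyz":[-0.0012,0,0.0265],"roll":0,"jaw":1}]'
python3 chk.py pics/8.png
```

```text
time_s: 10.65
ee_pos: [562.0, -208.7, 145.8]
ee_rot: [-180.0, -0.0, -60.4]
force: [-0.3, -0.3, -1.0]
gripper_width: 16.8
tcp [ 562.1 -208.7  145.9] rot [-1.7998e+02 -1.0000e-02 -6.0410e+01] delta tool mm [-2.2 -0.3 -0.3] roll -0.11 F [-0.09 -0.38 -0.81] w 16.7 t 10.7
card n 84 [ -1.69 -56.31  21.44] [ 2.5 11.7  3. ] [ 0.025 -0.299]
tongue [ -1.35 -34.49   1.14] -1.59
lips 360 [-20.6  17.2]
```

View pics/8.png

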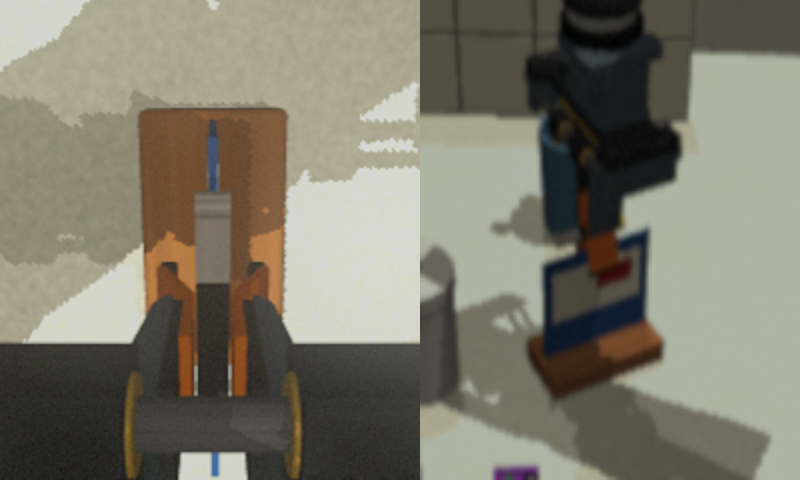

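Card edge at (213,155) and, through the clip, (215,463), both centred between the tails. The offset is 0.1 mm and the mouth is about 16 mm below the edge. I'll hold to settle, then hand in.

```bash
python3 -m pendant '[{"xyz":[0,0,0],"roll":0,"jaw":1},{"xyz":[0,0,0],"roll":0,"jaw":1},{"xyz":[0,0,0],"roll":0,"jaw":1},{"xyz":[0,0,0],"roll":0,"jaw":1},{"xyz":[0,0,0],"roll":0,"jaw":1},{"xyz":[0,0,0],"roll":0,"jaw":1},{"xyz":[0,0,0],"roll":0,"jaw":1},{"xyz":[0,0,0],"roll":0,"jaw":1}]' && python3 -c "
from workcell import env
print(env.state()['force'],env.state()['gripper_width']); env.job_done()"
```

```text
time_s: 11.75
ee_pos: [561.9, -208.7, 145.7]
ee_rot: [-180.0, 0.0, -60.4]
force: [-0.6, 0.0, -0.6]
gripper_width: 16.7
[-0.62064797  0.02860307 -0.64667993] 16.720474973285278
the job is handed in; nothing more can be done
```

I gripped the clip light in its charger, squeezed it fully open and pulled it level out of the socket. I then lowered it astride the middle of the recipe card's top edge and handed the job in at about 11.8 s, still holding it there.

**Last checks:**
- **Opening:** the fingers read 16.7 mm, which matches fully squeezed tails (17 mm), at a 30 N grip.
- **Depth:** the mouth is about 16 mm below the card edge.
- **Centring:** the wrist camera puts the card about 0.1 mm off the clip's centre.
- **Alignment:** the jaws are parallel to the edge to within about 1.5°, and the plug tongue showed about 1.4° of tilt when checked above the card.
- **Contact:** the force reading stayed under 1 N (about the clip's own weight), so I saw no sign of touching the card. I saw no sign of disturbing the other things, but I did not re-measure them at the end.

**Disagreement:** the fixed cameras put the card 1–3 mm to the side of where the wrist camera did. I went with the wrist camera because it sees the clip and the card together. Either reading is inside the 7 mm allowance.

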